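# Fish a dropped air cap out from under the riser shelf

## Robot

A 6-joint arm with a two-finger parallel gripper is mounted at the origin on a cart in front of the work surface, level with it; the furniture and walls round the work are solid. World frame = base frame: x ahead of the robot, y to its left, z up, the work surface at z = 0. Lengths are in m, angles in degrees, forces in N, time in s.
With the tool pointing down it reaches from about 0.375 to 0.9 m from the base axis. Payload 3.1 kg.
Tool frame: the origin (TCP) lies on the centre line of the jaws, within the pads' length; the fingertips stand 25 mm ahead of it and the grasp point (between the pads) lies 6 mm ahead of it; y points along the fingers, x is the direction in which the jaws open and shut, and the axes are right-handed (so a half turn about y gives the same grasp; the last joint's range is limited). The gripper opens to 87 mm and grips with 3 to 60 N. Pads are 19 mm wide; open, the fingers measure 117 mm over their backs; the gripper's body (75 mm by 190 mm) begins 51 mm behind the grasp point.
Start: joints at [-78.18, 30.224, 82.088, -0, 67.689, -10.227], TCP at [0.235, -0.579, 0.248] pointing down, gripper open.
Joint ranges: [-176.69, 176.69], [-43.24, 126.21], [12.49, 139.97], [-82, 262], [0, 151.66], [-163.58, 163.58]. Speed limits (degrees/s): [159.86, 159.86, 180, 180, 180, 180].

## Interface

Orientations are given as a 3x3 rotation matrix whose columns are the frame's x, y, z axes.
In Python, from rig import * gives the robot as it stands.
- The arm moves only by the tool play_rows, never from a script. Its argument "commands" is a list of rows, each a list of 2 entries, a list of its own where there are three numbers: the shift along the world's x, y, z in m, then the turn, a rotation vector about the world's x, y, z in rad. A call has 1 to 10 rows; each row is the pose to reach, as a shift and turn from the pose commanded when the call began; what a row does not reach only later rows make up. A row lasts 1/8 s, in which the tool goes at most 62.5 mm and 10.7 degrees, less where a joint would pass 70% of its speed; a pose out of reach is approached as far as the arm can. A call with a gripper value outside its range is refused whole. "gripper" is the finger opening in m, from 0 to 0.087, set as the call begins (left out, the last holds). The fingers move at their own pace and stop on an object; the grip force is fixed at half the most. Time passes only in rows, so rows that repeat a pose let the fingers close. It gives the time, the measured TCP pose, the force and the opening at its end, in the units of the state.
- read_state(): the state, without advancing time (a new reading comes with each control period).
- capture(name): name is "side" or "top"; returns a dict with "frame" (480x640x3 uint8, red, green, blue), "depth" (480x640 float32, m along the optical axis (not along the pixel's ray), 0 where there is no reading), "mtx" (3x3 intrinsics, pixels), "cam_to_world" (4x4, takes a point from camera to world coordinates). Camera axes: x right, y down, z forward; pixel columns grow to the right and rows downward; lengths in m; the calibration is good to about 2 mm. A picture is of the moment at which its call begins.
- hand_in(): hands the job in, once; it reports no verdict.
The state is a dict: "time_s": time; "joint_positions": joint angles; "qvel": joint speeds; "tau": joint torques, N m; "position": TCP position; "tcp_rot": TCP orientation; "force": force on the tool from outside, world axes, zero at the start; "moment": the same for the moment, N m; "opening": opening from 0.0 (shut) to 1.0 (fully open).
Only numpy, scipy, OpenCV 4.12 (cv2) and the standard library are available. Lean on these libraries where they do the work, as an engineer would, in place of code of your own. Each camera call takes 0.05 s, during which the arm holds its last target. There are 200 camera calls.

## Task

A spray-gun air cap has rolled under the low riser shelf, right up to its back rail. Take the flat hook by its handle, feel for the back rail with the end of the hook and slide it along the rail, keeping it lightly against it, to get in behind the cap, then draw the cap out onto the open bench without shoving the shelf. Lay the hook down on the bench, clear of the shelf, and put the cap in the steel parts tray beside the other one, standing on its base, leaving everything else where it is.

Things in the scene. Friction and masses are not known exactly. Their poses are not given: they have to be found in the camera images.
- shelf: low riser shelf standing loose on the bench with tins and a jar on it (2.6 kg in all): plywood board 120 deep x 290 wide x 12 mm, underside 36 mm above the bench, on steel cheeks that close both ends (inner faces at y = +-133 mm). Origin on the bench under the board's middle. x points from the open front (x = -60 mm) to the back, y along its width. The front looks to the robot's right (-y world)
- rail_middle (a point): middle of the inner face of the dark steel rail that closes the back of the shelf (266 mm long, from bench to board), 5 mm above the bench; axes the shelf's; x = +45 mm in the shelf's frame. The rail is stiffly held by one screw at its middle and stands askew by up to 0.035 rad either way, which is not measured: it must be felt. The cap lies against this face
- shelf_front (a point): middle of the lower front edge of the shelf board, 36 mm above the bench; axes as the shelf's
- hook: flat pull hook, 0.13 kg, lying flat. Origin on its underside below the handle's middle; x along the blade from handle to hook end, y to the side the toe turns to, z up. Black handle 100 long x 22 wide x 18 mm high (x = -50 to +50). Steel blade 14 wide x 5 mm thick, underside level with the handle's, out to x = 185, where the toe stands out to +y. Rigid: 1 mm too far against the rail is many N
- hook_grip (a point): centre of the hook's handle, 9 mm above its underside: the place to grip it, across y (22 mm); axes as the hook's
- hook_toe (a point): point on the outer end face of the hook (x = 185, y = 20 mm from the hook's origin), half-way up the 5 mm thickness; axes as the hook's. The toe is 5 mm thick along x, tapered to 3 mm at its tip, which is at y = 39 mm; its outer face is straight and square to the blade. The cap fits in the crook between blade and toe
- cap_centre (a point): the dropped air cap, turned brass, a round disc 27 mm across and 12 mm high with two small horns on top up to 16 mm, about 45 g, standing on its base under the shelf, less than 6 mm from the back rail, horns up; the point is on its axis 6 mm above its base, z along the axis
- cap_lost: the same dropped air cap; origin at the centre of its base, z up along its axis
- tray: shallow steel parts tray fixed to the bench, 160 (x) x 110 (y) x 16 mm high, walls 3 mm, floor 3 mm thick; origin under its centre, x roughly along world x
- tray_floor (a point): centre of the tray's inner floor, 3 mm above the bench; axes as the tray's
- cap_other_centre (a point): the other air cap (silvery, same shape), standing in the +x half of the tray, 30 to 50 mm from the tray's middle; the point is on its axis 6 mm above its base
- roll_centre (a point): roll of black tape lying on the bench, 66 mm across, 19 mm high, a bystander; the point is its centre

How it is judged (in metres and radians):
On the way, in this order (a step that is already met when the one before it is completed fails the run):
1. the hook's end is felt against the rail at the back of the shelf, with 0.5 N or more for 0.2 s (contact force between hook and shelf above 0.5 N and x of hook_toe in the frame of shelf above 0.036 m), for 0.2 s.
2. the toe has got in behind the cap, between it and the rail, and is still felt against the rail (0.5 N or more) (all of step 1 and x of cap_centre in the frame of hook_toe below -0.012 m and y of cap_centre in the frame of hook_toe between -0.016 and 0.014 m), for 0.1 s.
3. the cap lies on the open bench, standing on its base, its centre more than 35 mm in front of the shelf (x of cap_centre in the frame of shelf below -0.095 m and height (world z) of cap_centre below 0.012 m and angle between cap_centre's own z axis and vertical below 0.2 rad), for 0.2 s.
At the end, for the whole second after the job is handed in: The dropped cap stands on its base on the tray's floor (tilt under 0.15 rad) inside its walls, at rest and released; the hook lies flat on the bench at rest, wholly in front of the shelf; the shelf is within 15 mm of where it stood (x of cap_centre in the frame of tray between -0.067 and 0.067 m and y of cap_centre in the frame of tray between -0.042 and 0.042 m and height (world z) of cap_centre below 0.012 m and angle between cap_centre's own z axis and vertical below 0.15 rad and linear speed of each of cap_lost, hook below 0.02 m/s and height (world z) of hook below 0.006 m and angle between hook's own z axis and vertical below 0.1 rad and x of hook_toe in the frame of shelf below -0.06 m and distance of shelf from where it was at the start of the episode below 0.015 m); the robot touches nothing.
It fails at once if the hook presses on the shelf or its rail with more than 15 N (contact force between hook and shelf above 15 N).
It fails at once if the shelf is shoved more than 15 mm (distance of shelf from where it was at the start of the episode above 0.015 m).
It fails at once if the other cap in the tray is shifted more than 20 mm (distance of cap_other_centre from where it was at the start of the episode above 0.02 m).
It fails at once if the tape roll is shifted more than 30 mm (distance of roll_centre from where it was at the start of the episode above 0.03 m).
It also fails if it takes over 70 s, if anything falls off the work surface, if the arm or the gripper's body presses on something with over 40 N, if the wrist force passes 120 N, or if a joint passes its speed limit or range.

## Working session

There is one attempt and no reset: what is moved stays moved. The work goes in short steps, Python scripts to look and compute and a tool call to move; the robot and the scene stay as the last step left them, time stands still between calls to the robot, and variables do not carry over. Pictures are saved under pics/ and viewed, about 8 in all and at most 12, crops included, and the job is handed in when it is done.

Besides the shell and the picture viewer there is one more tool, called after ">>>" as name(argument=value, ...), one argument or row to a line, values as JSON. play_rows: Moves the arm, as the interface text tells. Its arguments: {"type":"object","properties":{"commands":{"type":"array"},"gripper":{"type":"number"}},"required":["commands"]}

```bash
mkdir -p pics
python3 - <<'E'
from rig import *
import cv2,numpy as np
for n in("top","side"):
    c=capture(n); cv2.imwrite(f"pics/{n}0.png",c["frame"][:,:,::-1]); np.savez(f"{n}0.npz",**c)
    print(n,c["mtx"].tolist(),c["cam_to_world"].round(3).tolist())
s=read_state();print(s["tcp_rot"],s["force"],s["time_s"])
E
```

```text
top [[495.12900886096355, 0.0, 326.07440166876546], [0.0, 495.12900886096355, 238.73078726657985], [0.0, 0.0, 1.0]] [[-0.016, -0.994, 0.109, 0.43], [-1.0, 0.015, -0.006, 0.149], [0.004, -0.109, -0.994, 0.997], [0.0, 0.0, 0.0, 1.0]]
side [[562.5916062986346, 0.0, 313.51721403374364], [0.0, 562.5916062986346, 237.18450145185182], [0.0, 0.0, 1.0]] [[-1.0, 0.013, 0.01, 0.495], [0.001, 0.651, -0.759, 1.095], [-0.016, -0.759, -0.651, 0.878], [0.0, 0.0, 0.0, 1.0]]
[[ 3.75361149e-01 -4.62628007e-04  9.26878521e-01]
 [-9.26876576e-01  1.92167383e-03  3.75361320e-01]
 [-1.95481086e-03 -9.99998047e-01  2.92522636e-04]] [-0.20578107 -0.58646433  0.27476109] 0.1
```

View pics/top0.png

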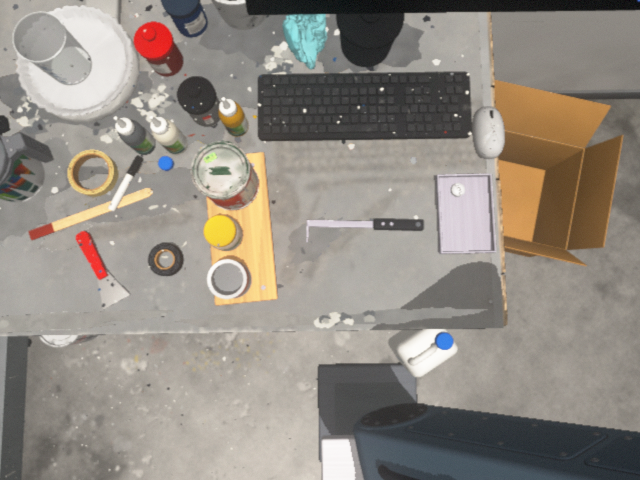

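View pics/side0.png

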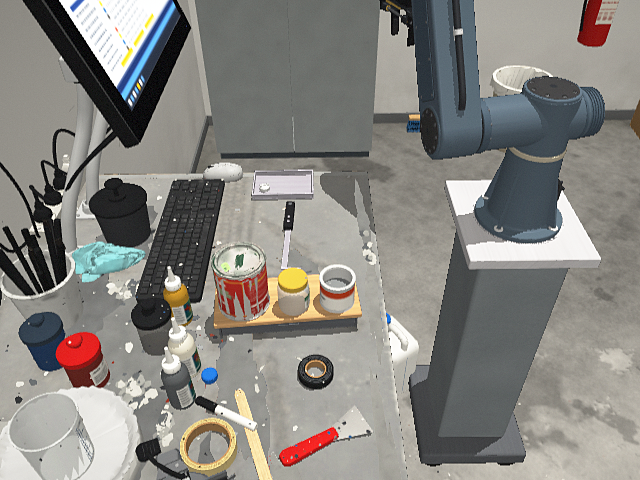

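```bash
cat > h.py <<'E'
import numpy as np,cv2
def ray(c,px,z):
    px=np.atleast_2d(np.asarray(px,float)); K=c["mtx"];T=c["cam_to_world"]
    d=np.c_[(px[:,0]-K[0,2])/K[0,0],(px[:,1]-K[1,2])/K[1,1],np.ones(len(px))]@T[:3,:3].T
    return T[:3,3]+d*((z-T[2,3])/d[:,2])[:,None]
def proj(c,P):
    P=np.atleast_2d(P);T=c["cam_to_world"];q=(P-T[:3,3])@T[:3,:3];q=q@c["mtx"].T
    return q[:,:2]/q[:,2:]
def big(m,roi):
    k=np.zeros_like(m);x0,y0,x1,y1=roi;k[y0:y1,x0:x1]=m[y0:y1,x0:x1]
    n,l,s,_=cv2.connectedComponentsWithStats(k);return (l==1+np.argmax(s[1:,4])).astype(np.uint8)
def pts(m): return np.argwhere(m)[:,::-1].astype(float)
E
python3 - <<'E'
from h import *
c=dict(np.load("top0.npz"));f=c["frame"];hsv=cv2.cvtColor(f,cv2.COLOR_RGB2HSV);H,S,V=cv2.split(hsv)
# shelf front edge: rightmost wood pixel per row
w=big(((H>8)&(H<28)&(S>70)&(V>150)).astype(np.uint8),(200,145,290,310))
rows=[r for r in range(160,297) if w[r].any()]
e=np.array([[np.argwhere(w[r]).max()+.5,r] for r in rows]);P=ray(c,e,.048)
a=np.polyfit(P[:,0],P[:,1],1);res=P[:,1]-np.polyval(a,P[:,0]);k=abs(res)<.003;a=np.polyfit(P[k,0],P[k,1],1)
print("front edge y=",a,"resid",res[k].std())
Wp=ray(c,pts(w),.048);print("wood x range",np.percentile(Wp[:,0],[0,.5,99.5,100]),"y",Wp[:,1].min(),Wp[:,1].max())
ex=np.array([1,a[0]])/np.hypot(1,a[0]); t=(Wp[:,:2]-[0,a[1]])@ex;print("along",t.min(),t.max())
# hook
h=big((V<70).astype(np.uint8),(360,205,440,240));r=cv2.minAreaRect(pts(h).astype(np.float32));print("handle px",r)
hp=ray(c,pts(h),.018);print("handle c",hp.mean(0),hp.min(0),hp.max(0))
cv2.imwrite("pics/hook.png",cv2.resize(f[195:255,290:510,::-1],None,fx=3.6,fy=3.6,interpolation=cv2.INTER_CUBIC))
# keyboard, tape, tray
kb=big((V<75).astype(np.uint8),(250,60,480,145));kp=ray(c,pts(kb),.02);print("kbd",kp.min(0),kp.max(0))
D=c["depth"]
def z(u,v):
    T=c["cam_to_world"];K=c["mtx"];d=D[v,u];return (T[:3,:3]@np.array([(u-K[0,2])/K[0,0]*d,(v-K[1,2])/K[1,1]*d,d])+T[:3,3]).round(3)
for n,p in dict(kbd=(360,110),bench=(350,170),handle=(398,225),blade=(340,224),tray=(465,225),cap=(458,189),tin=(220,165),tin2=(222,232),jar=(228,262),tape=(165,248),shelf=(262,270)).items(): print(n,z(*p))
print("tray",ray(c,[[438,175],[492,175],[495,252],[440,253]],.016).round(3).tolist())
E
```

```text
front edge y= [0.0885985  0.19947273] resid 0.0005723750705046485
wood x range [0.41056954 0.4139722  0.7035819  0.70738086] y 0.2379567044049108 0.3800622280250719
along 0.4217855630788073 0.7113699333745305
handle px ((405.0, 221.0), (0.0, 0.0), 0.0)
handle c [ 0.57043356 -0.01550517  0.018     ] [ 0.57043356 -0.01550517  0.018     ] [ 0.57043356 -0.01550517  0.018     ]
kbd [ 0.7338337  -0.15657504  0.02      ] [0.87923292 0.27745595 0.02      ]
kbd [0.799 0.069 0.023]
bench [ 0.681  0.091 -0.002]
handle [ 0.562 -0.001  0.02 ]
blade [0.568 0.114 0.008]
tray [ 0.562 -0.139  0.004]
cap [ 0.635 -0.126  0.012]
tin [0.652 0.324 0.162]
tin2 [0.54  0.327 0.125]
jar [0.488 0.319 0.112]
tape [0.524 0.462 0.018]
shelf [0.476 0.267 0.046]
tray [[0.664, -0.086, 0.016], [0.662, -0.195, 0.016], [0.506, -0.193, 0.016], [0.505, -0.083, 0.016]]
```

View pics/hook.png

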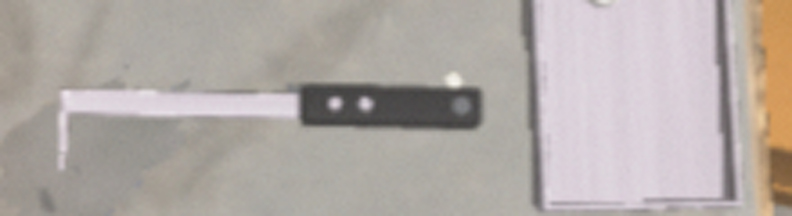

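Run:
```python
from h import *
c=dict(np.load("top0.npz"))
ex=np.array([1,.0886]);ex/=np.hypot(*ex);xs=np.array([-ex[1],ex[0]])
fm=np.array([0,.19947])+.5666*ex; O=fm+xs*.06
print("shelf O",O,"xs",xs,"rail mid",O+.045*xs, "cheek far",O+.045*xs+.133*ex,"front far",fm+.133*ex,"front near",fm-.133*ex)
u=ray(c,[[398.6,224.4]],.018)[0];b=ray(c,[[373.3,224.2],[307.2,222.8],[307.5,241.7]],.005)
print("handle",u,"blade",b);d=b[1]-u;print("dir",np.degrees(np.arctan2(d[1],d[0])),np.linalg.norm(d[:2]))
s=dict(np.load("side0.npz"));
# side check: handle
f=s["frame"];V=f.max(2);m=big((V<60).astype(np.uint8),(275,198,300,235));p=pts(m);P=ray(s,p,.018)
print("side handle",len(p),P.min(0),P.max(0),P.mean(0))
```

```text
shelf O [0.55909386 0.30924075] xs [-0.08825428  0.99609798] rail mid [0.55512241 0.35406516] cheek far [0.68760345 0.36580298] front far [0.69687015 0.26121269] front near [0.43190808 0.23773706]
handle [ 0.5637769  -0.00249454  0.018     ] blade [[0.56674857 0.04667283 0.005     ]
 [0.57164793 0.18026879 0.005     ]
 [0.53322731 0.18011559 0.005     ]]
dir 87.53397910837498 0.18293273974895408
side handle 230 [ 0.55671866 -0.04634003  0.018     ] [0.58167661 0.06096732 0.018     ] [0.56883973 0.01058673 0.018     ]
```

>>> play_rows(
  commands=[
    [[0.33,0.576,-0.12],[0,0,1.143]],
    [[0.33,0.576,-0.12],[0,0,1.143]],
    [[0.33,0.576,-0.12],[0,0,1.143]],
    [[0.33,0.576,-0.12],[0,0,1.143]],
    [[0.33,0.576,-0.12],[0,0,1.143]],
    [[0.33,0.576,-0.12],[0,0,1.143]],
    [[0.33,0.576,-0.12],[0,0,1.143]],
    [[0.33,0.576,-0.12],[0,0,1.143]],
    [[0.33,0.576,-0.12],[0,0,1.143]],
    [[0.33,0.576,-0.12],[0,0,1.143]],
  ],
  gripper=0.087,
)

```text
time_s: 1.35
position: [0.5411, -0.0438, 0.1358]
tcp_rot: [[0.999, -0.0, 0.043], [-0.043, -0.0, 0.999], [-0.0, -1.0, -0.0]]
force: [0.6, -0.4, 0.3]
opening: 0.998
```

>>> play_rows(
  commands=[
    [[0,0,0],[0,0,0]],
    [[0,0,0],[0,0,0]],
    [[0,0,0],[0,0,0]],
  ],
)

```text
time_s: 1.72
position: [0.5399, -0.047, 0.1365]
tcp_rot: [[0.999, -0.0, 0.045], [-0.045, -0.0, 0.999], [-0.0, -1.0, -0.0]]
force: [0.3, -0.4, 0.2]
opening: 1.001
```

```bash
python3 -c "
from rig import *
s=read_state();print(s['position'],s['tcp_rot'],s['force'])"
```

```text
[ 0.5398636  -0.04696334  0.13651296] [[ 9.98986757e-01 -2.37330529e-04  4.50044807e-02]
 [-4.50045224e-02 -1.73481771e-04  9.98986768e-01]
 [-2.29282602e-04 -9.99999957e-01 -1.83986939e-04]] [ 0.27532087 -0.42640812  0.24607782]
```

>>> play_rows(
  commands=[
    [[0.025,0.044,-0.04],[0,0,0]],
    [[0.025,0.044,-0.075],[0,0,0]],
    [[0.025,0.044,-0.1],[0,0,0]],
    [[0.025,0.044,-0.1085],[0,0,0]],
    [[0.025,0.044,-0.1085],[0,0,0]],
    [[0.025,0.044,-0.1085],[0,0,0]],
  ],
)

```text
time_s: 2.48
position: [0.5661, -0.0024, 0.029]
tcp_rot: [[0.999, 0.002, 0.044], [-0.044, -0.0, 0.999], [0.002, -1.0, -0.0]]
force: [0.4, 1.0, 0.3]
opening: 1.002
```

>>> play_rows(
  commands=[
    [[0,0,0],[0,0,0]],
    [[0,0,0],[0,0,0]],
    [[0,0,0],[0,0,0]],
    [[0,0,0],[0,0,0]],
    [[0,0,0],[0,0,0]],
    [[0,0,0],[0,0,0]],
    [[0,0,0],[0,0,0]],
    [[0,0,0],[0,0,0]],
  ],
  gripper=0.01,
)

```text
time_s: 3.48
position: [0.5654, -0.0016, 0.0278]
tcp_rot: [[0.999, 0.0, 0.043], [-0.043, -0.0, 0.999], [0.0, -1.0, -0.0]]
force: [0.1, 0.2, -0.5]
opening: 0.252
```

>>> play_rows(
  commands=[
    [[0,0,0.002],[0,0,0]],
    [[0.03,0.015,0.004],[0,0,0.04]],
    [[0.06,0.03,0.004],[0,0,0.08]],
    [[0.1,0.045,0.004],[0,0,0.131]],
    [[0.131,0.052,0.002],[0,0,0.131]],
    [[0.131,0.052,0.002],[0,0,0.131]],
    [[0.131,0.052,0.002],[0,0,0.131]],
    [[0.131,0.052,0.002],[0,0,0.131]],
  ],
)

```text
time_s: 4.47
position: [0.6947, 0.0502, 0.0295]
tcp_rot: [[0.996, -0.003, -0.088], [0.088, 0.0, 0.996], [-0.003, -1.0, 0.0]]
force: [0.2, 0.3, -1.6]
opening: 0.25
```

Run:
```python
from rig import *
from h import *
s=read_state();print(s['position'],s['tcp_rot'][:,0],s['force'],s['moment'])
c=capture("top");np.savez("top1.npz",**c)
cv2.imwrite("pics/t1.png",cv2.resize(c["frame"][120:280,200:400,::-1],None,fx=4,fy=3.75 and 4,interpolation=cv2.INTER_CUBIC)[:600])
```

```text
[0.69471625 0.0501675  0.02948255] [ 0.99615525  0.08756729 -0.00258716] [ 0.15372303  0.27358437 -1.56332705] [-0.13020314 -0.06737341  0.00805751]
```

View pics/t1.png

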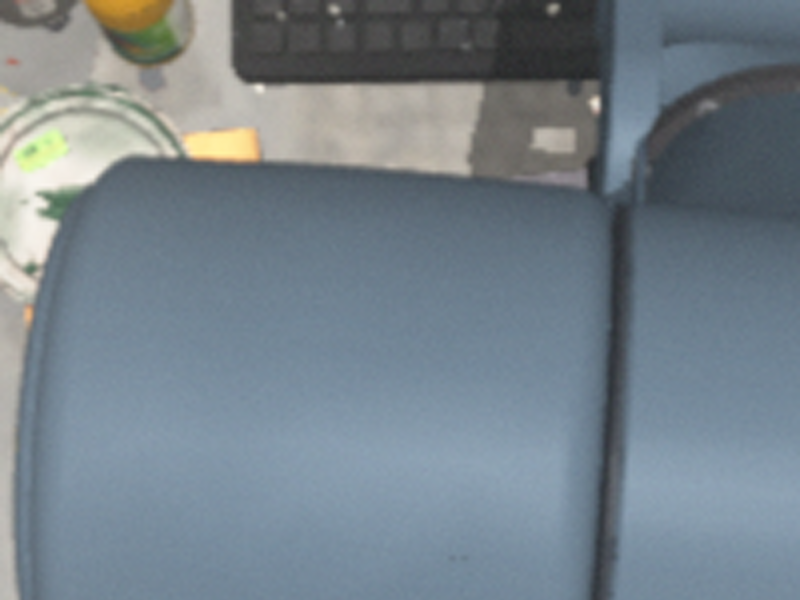

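Run:
```python
from rig import *
from h import *
c=dict(np.load("top1.npz"));D=c["depth"];T=c["cam_to_world"]
for u,v in((207,220),(215,220),(240,165),(300,200),(345,220)):
    d=D[v,u];print(u,v,(T[:3,3]+(ray(c,[[u,v]],0)[0]-T[:3,3])*d/((np.array([0,0,0])-0).sum()+ (T[:3,:3].T@(ray(c,[[u,v]],0)[0]-T[:3,3]))[2])).round(3))
c=capture("side");np.savez("side1.npz",**c)
cv2.imwrite("pics/s1.png",cv2.resize(c["frame"][150:350,180:400,::-1],None,fx=3,fy=3,interpolation=cv2.INTER_CUBIC))
```

```text
207 220 [0.476 0.221 0.691]
215 220 [0.475 0.215 0.695]
240 165 [0.515 0.203 0.676]
300 200 [0.488 0.163 0.693]
345 220 [0.474 0.135 0.695]
```

View pics/s1.png

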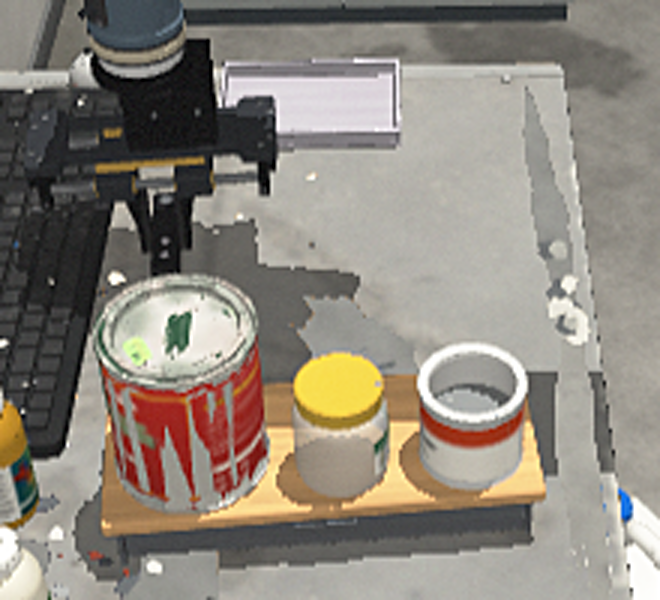

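>>> play_rows(
  commands=[
    [[-0.0018,0.02,0],[0,0,0]],
    [[-0.0035,0.04,0],[0,0,0]],
    [[-0.0053,0.06,0],[0,0,0]],
    [[-0.007,0.08,0],[0,0,0]],
    [[-0.0084,0.095,0],[0,0,0]],
    [[-0.0097,0.11,0],[0,0,0]],
    [[-0.0097,0.11,0],[0,0,0]],
    [[-0.0097,0.11,0],[0,0,0]],
  ],
)

```text
time_s: 5.58
position: [0.6868, 0.16, 0.0298]
tcp_rot: [[0.996, 0.0, -0.088], [0.088, -0.0, 0.996], [0.0, -1.0, -0.0]]
force: [-0.4, 0.6, -1.6]
opening: 0.248
```

>>> play_rows(
  commands=[
    [[-0.0003,0.004,0],[0,0,0]],
    [[-0.0007,0.008,0],[0,0,0]],
    [[-0.0009,0.01,0],[0,0,0]],
    [[-0.0009,0.01,0],[0,0,0]],
    [[-0.0009,0.01,0],[0,0,0]],
  ],
)

```text
time_s: 6.2
position: [0.6858, 0.1704, 0.0299]
tcp_rot: [[0.996, 0.0, -0.088], [0.088, -0.0, 0.996], [0.0, -1.0, -0.0]]
force: [-0.4, -0.5, -1.5]
opening: 0.25
```

>>> play_rows(
  commands=[
    [[-0.0001,0.0015,0],[0,0,0]],
    [[-0.0001,0.0015,0],[0,0,0]],
  ],
)

```text
time_s: 6.45
position: [0.6856, 0.172, 0.0299]
tcp_rot: [[0.996, -0.0, -0.088], [0.088, 0.0, 0.996], [-0.0, -1.0, 0.0]]
force: [-0.1, 0.1, -2.2]
opening: 0.251
```

>>> play_rows(
  commands=[
    [[-0.0001,0.0012,0],[0,0,0]],
    [[-0.0001,0.0012,0],[0,0,0]],
  ],
)

```text
time_s: 6.7
position: [0.6856, 0.1732, 0.0299]
tcp_rot: [[0.996, 0.0, -0.088], [0.088, 0.0, 0.996], [0.0, -1.0, 0.0]]
force: [0.9, 0.2, -1.7]
opening: 0.249
```

>>> play_rows(
  commands=[
    [[-0.0001,0.0012,0],[0,0,0]],
    [[-0.0001,0.0012,0],[0,0,0]],
  ],
)

```text
time_s: 6.95
position: [0.6855, 0.1744, 0.0299]
tcp_rot: [[0.996, 0.0, -0.088], [0.088, 0.0, 0.996], [0.0, -1.0, 0.0]]
force: [0.3, -0.4, -2.2]
opening: 0.251
```

>>> play_rows(
  commands=[
    [[-0.0001,0.0012,0],[0,0,0]],
    [[-0.0001,0.0012,0],[0,0,0]],
  ],
)

```text
time_s: 7.2
position: [0.6853, 0.1756, 0.0298]
tcp_rot: [[0.996, -0.0, -0.088], [0.088, 0.0, 0.996], [-0.0, -1.0, 0.0]]
force: [0.3, -0.3, -1.7]
opening: 0.245
```

>>> play_rows(
  commands=[
    [[-0.0001,0.001,0],[0,0,0]],
    [[-0.0001,0.001,0],[0,0,0]],
  ],
)

```text
time_s: 7.45
position: [0.6853, 0.1766, 0.0299]
tcp_rot: [[0.996, 0.0, -0.088], [0.088, 0.0, 0.996], [0.0, -1.0, 0.0]]
force: [-0.1, 0.2, -1.9]
opening: 0.246
```

>>> play_rows(
  commands=[
    [[-0.0001,0.001,0],[0,0,0]],
    [[-0.0001,0.001,0],[0,0,0]],
  ],
)

```text
time_s: 7.7
position: [0.6851, 0.1776, 0.0299]
tcp_rot: [[0.996, -0.0, -0.088], [0.088, 0.0, 0.996], [0.0, -1.0, 0.0]]
force: [0.0, -0.1, -0.8]
opening: 0.25
```

>>> play_rows(
  commands=[
    [[-0.0001,0.001,0],[0,0,0]],
    [[-0.0001,0.001,0],[0,0,0]],
  ],
)

```text
time_s: 7.95
position: [0.685, 0.1786, 0.0299]
tcp_rot: [[0.996, -0.0, -0.088], [0.088, -0.0, 0.996], [-0.0, -1.0, -0.0]]
force: [0.4, -0.0, -1.8]
opening: 0.247
```

>>> play_rows(
  commands=[
    [[-0.0001,0.001,0],[0,0,0]],
    [[-0.0001,0.001,0],[0,0,0]],
  ],
)

```text
time_s: 8.2
position: [0.6849, 0.1796, 0.0299]
tcp_rot: [[0.996, -0.0, -0.088], [0.088, 0.0, 0.996], [-0.0, -1.0, 0.0]]
force: [0.3, 0.3, -1.6]
opening: 0.254
```

>>> play_rows(
  commands=[
    [[-0.0001,0.001,0],[0,0,0]],
    [[-0.0001,0.001,0],[0,0,0]],
  ],
)

```text
time_s: 8.45
position: [0.6849, 0.1804, 0.0299]
tcp_rot: [[0.996, 0.0, -0.088], [0.088, -0.0, 0.996], [0.0, -1.0, -0.0]]
force: [0.1, -0.8, -0.4]
opening: 0.25
```

>>> play_rows(
  commands=[
    [[0,0.0006,0],[0,0,0]],
    [[0,0.0006,0],[0,0,0]],
    [[0,0.0006,0],[0,0,0]],
  ],
)

```text
time_s: 8.82
position: [0.6849, 0.1805, 0.0299]
tcp_rot: [[0.996, -0.0, -0.088], [0.088, -0.001, 0.996], [-0.0, -1.0, -0.001]]
force: [0.2, -3.7, -1.3]
opening: 0.254
```

>>> play_rows(
  commands=[
    [[-0.0025,-0.0002,0],[0,0,0]],
    [[-0.005,-0.0004,0],[0,0,0]],
    [[-0.0075,-0.0007,0],[0,0,0]],
    [[-0.01,-0.0009,0],[0,0,0]],
  ],
)

```text
time_s: 9.32
position: [0.6758, 0.1798, 0.0303]
tcp_rot: [[0.996, 0.002, -0.087], [0.087, -0.0, 0.996], [0.002, -1.0, -0.0]]
force: [3.0, -5.4, -1.9]
opening: 0.252
```

```bash
python3 -c "
from rig import *
s=read_state();print(s['position'],s['tcp_rot'][:,0],s['force'],s['moment'])"
```

```text
[0.67575162 0.17981655 0.03026162] [0.99621035 0.08694609 0.00230467] [ 2.9593059  -5.38126446 -1.94545797] [-0.93605153 -0.77476541 -0.51005024]
```

>>> play_rows(
  commands=[
    [[-0.0025,-0.0004,0],[0,0,0]],
    [[-0.005,-0.0007,0],[0,0,0]],
    [[-0.0075,-0.001,0],[0,0,0]],
    [[-0.01,-0.0013,0],[0,0,0]],
  ],
)

```text
time_s: 9.82
position: [0.6648, 0.179, 0.0299]
tcp_rot: [[0.996, 0.0, -0.088], [0.088, 0.0, 0.996], [0.0, -1.0, 0.0]]
force: [3.0, -3.7, -2.0]
opening: 0.25
```

```bash
cat > st.py <<'E'
from rig import *
import numpy as np
s=read_state();F=s['force'];M=s['moment'];R=s['tcp_rot'];y=np.array([-R[0,0],-R[1,0]]);x=np.array([y[1],-y[0]])
# contact at r=.185x+s*y : solve s from Mz
a=.185*x; fx,fy=F[:2]; k=y[0]*fy-y[1]*fx
print(s['time_s'],s['position'].round(4) if hasattr(s['position'],'round') else s['position'],"F",np.round(F,2),"Mz",round(M[2],3),"s",round((M[2]-(a[0]*fy-a[1]*fx))/k,4),"yaw",R[1,0])
E
python3 st.py
```

```text
9.825 [0.6648 0.179  0.0299] F [ 3.03 -3.68 -1.98] Mz -0.464 s 0.0085 yaw 0.08769657418502254
```

>>> play_rows(
  commands=[
    [[-0.0025,-0.0003,0],[0,0,0]],
    [[-0.005,-0.0005,0],[0,0,0]],
    [[-0.0075,-0.0007,0],[0,0,0]],
    [[-0.01,-0.0009,0],[0,0,0]],
    [[-0.0125,-0.0012,0],[0,0,0]],
    [[-0.015,-0.0014,0],[0,0,0]],
  ],
)

```text
time_s: 10.58
position: [0.6493, 0.1777, 0.0297]
tcp_rot: [[0.996, -0.001, -0.088], [0.088, 0.0, 0.996], [-0.001, -1.0, 0.0]]
force: [2.3, -1.4, -1.3]
opening: 0.246
```

```bash
python3 st.py
```

```text
10.575 [0.6493 0.1777 0.0297] F [ 2.27 -1.43 -1.33] Mz -0.247 s 0.0905 yaw 0.08820344346249172
```

>>> play_rows(
  commands=[
    [[0,0,0],[0,0,0]],
    [[0,0,0],[0,0,0]],
  ],
)

```text
time_s: 10.82
position: [0.6494, 0.1777, 0.0297]
tcp_rot: [[0.996, -0.001, -0.088], [0.088, 0.0, 0.996], [-0.001, -1.0, 0.0]]
force: [1.1, -2.0, -2.0]
opening: 0.246
```

```bash
python3 st.py; python3 st.py
```

```text
10.825 [0.6494 0.1777 0.0297] F [ 1.07 -1.98 -2.02] Mz -0.086 s 0.0375 yaw 0.0884464306444594
10.825 [0.6494 0.1777 0.0297] F [ 1.07 -1.98 -2.02] Mz -0.086 s 0.0375 yaw 0.0884464306444594
```

>>> play_rows(
  commands=[
    [[-0.0025,-0.0001,0],[0,0,0]],
    [[-0.005,-0.0002,0],[0,0,0]],
    [[-0.0075,-0.0003,0],[0,0,0]],
    [[-0.01,-0.0004,0],[0,0,0]],
    [[-0.0125,-0.0005,0],[0,0,0]],
    [[-0.015,-0.0006,0],[0,0,0]],
    [[-0.015,-0.0006,0],[0,0,0]],
  ],
)

```text
time_s: 11.7
position: [0.6349, 0.1767, 0.0299]
tcp_rot: [[0.996, 0.0, -0.088], [0.088, -0.0, 0.996], [0.0, -1.0, -0.0]]
force: [2.0, -3.2, -1.4]
opening: 0.249
```

```bash
python3 st.py
```

```text
11.7 [0.6349 0.1767 0.0299] F [ 2.04 -3.24 -1.42] Mz -0.366 s -0.0127 yaw 0.087771458092873
```

>>> play_rows(
  commands=[
    [[-0.0035,-0.0003,0],[0,0,0]],
    [[-0.007,-0.0005,0],[0,0,0]],
    [[-0.0105,-0.0008,0],[0,0,0]],
    [[-0.014,-0.0011,0],[0,0,0]],
    [[-0.0175,-0.0013,0],[0,0,0]],
    [[-0.021,-0.0016,0],[0,0,0]],
    [[-0.0245,-0.0019,0],[0,0,0]],
    [[-0.025,-0.0019,0],[0,0,0]],
    [[-0.025,-0.0019,0],[0,0,0]],
  ],
)

```text
time_s: 12.82
position: [0.6095, 0.1748, 0.0299]
tcp_rot: [[0.996, -0.0, -0.088], [0.088, -0.0, 0.996], [-0.0, -1.0, -0.0]]
force: [2.4, -4.0, -0.8]
opening: 0.251
```

```bash
python3 st.py
```

```text
12.825 [0.6095 0.1748 0.0299] F [ 2.44 -4.05 -0.84] Mz -0.34 s 0.0105 yaw 0.08814347539255284
```

>>> play_rows(
  commands=[
    [[-0.0035,-0.0003,0],[0,0,0]],
    [[-0.007,-0.0006,0],[0,0,0]],
    [[-0.0105,-0.0009,0],[0,0,0]],
    [[-0.014,-0.0012,0],[0,0,0]],
    [[-0.0175,-0.0014,0],[0,0,0]],
    [[-0.021,-0.0017,0],[0,0,0]],
    [[-0.0245,-0.002,0],[0,0,0]],
    [[-0.028,-0.0023,0],[0,0,0]],
    [[-0.03,-0.0024,0],[0,0,0]],
    [[-0.03,-0.0024,0],[0,0,0]],
  ],
)

```text
time_s: 14.08
position: [0.5802, 0.1725, 0.0301]
tcp_rot: [[0.996, 0.001, -0.087], [0.087, 0.0, 0.996], [0.001, -1.0, 0.0]]
force: [3.2, -5.1, -1.9]
opening: 0.25
```

```bash
python3 st.py
```

```text
14.075 [0.5802 0.1725 0.0301] F [ 3.16 -5.12 -1.93] Mz -0.454 s 0.0084 yaw 0.08741069887257462
```

>>> play_rows(
  commands=[
    [[-0.0035,-0.0004,0],[0,0,0]],
    [[-0.007,-0.0007,0],[0,0,0]],
    [[-0.0105,-0.001,0],[0,0,0]],
    [[-0.014,-0.0013,0],[0,0,0]],
    [[-0.0175,-0.0016,0],[0,0,0]],
    [[-0.021,-0.0019,0],[0,0,0]],
    [[-0.0245,-0.0022,0],[0,0,0]],
    [[-0.028,-0.0025,0],[0,0,0]],
    [[-0.03,-0.0027,0],[0,0,0]],
    [[-0.03,-0.0027,0],[0,0,0]],
  ],
)

```text
time_s: 15.32
position: [0.5492, 0.1701, 0.0298]
tcp_rot: [[0.996, -0.001, -0.088], [0.088, 0.0, 0.996], [-0.001, -1.0, 0.0]]
force: [2.5, -1.7, -0.8]
opening: 0.249
```

```bash
python3 st.py
```

```text
15.325 [0.5492 0.1701 0.0298] F [ 2.53 -1.65 -0.79] Mz -0.21 s 0.1228 yaw 0.08831430558806093
```

>>> play_rows(
  commands=[
    [[-0.0035,-0.0001,0],[0,0,0]],
    [[-0.007,-0.0003,0],[0,0,0]],
    [[-0.0105,-0.0006,0],[0,0,0]],
    [[-0.014,-0.0009,0],[0,0,0]],
    [[-0.0175,-0.0011,0],[0,0,0]],
    [[-0.021,-0.0014,0],[0,0,0]],
    [[-0.0245,-0.0017,0],[0,0,0]],
    [[-0.028,-0.0019,0],[0,0,0]],
    [[-0.03,-0.002,0],[0,0,0]],
    [[-0.03,-0.002,0],[0,0,0]],
  ],
)

```text
time_s: 16.58
position: [0.5199, 0.1678, 0.0299]
tcp_rot: [[0.996, 0.0, -0.088], [0.088, -0.0, 0.996], [0.0, -1.0, -0.0]]
force: [1.9, -1.2, -1.6]
opening: 0.249
```

```bash
python3 st.py
```

```text
16.575 [0.5199 0.1678 0.0299] F [ 1.92 -1.23 -1.63] Mz -0.333 s 0.0005 yaw 0.08782758543486215
```

>>> play_rows(
  commands=[
    [[0,0.0004,0],[0,0,0]],
    [[-0.0035,0.0002,0],[0,0,0]],
    [[-0.007,-0.0001,0],[0,0,0]],
    [[-0.0105,-0.0004,0],[0,0,0]],
    [[-0.014,-0.0006,0],[0,0,0]],
    [[-0.0175,-0.0009,0],[0,0,0]],
    [[-0.021,-0.0012,0],[0,0,0]],
    [[-0.022,-0.0013,0],[0,0,0]],
    [[-0.022,-0.0013,0],[0,0,0]],
  ],
)

```text
time_s: 17.7
position: [0.4986, 0.1663, 0.03]
tcp_rot: [[0.996, 0.001, -0.087], [0.087, -0.0, 0.996], [0.001, -1.0, -0.0]]
force: [2.6, -4.5, -0.3]
opening: 0.249
```

```bash
python3 st.py
```

```text
17.7 [0.4986 0.1663 0.03  ] F [ 2.64 -4.54 -0.34] Mz -0.384 s 0.006 yaw 0.08744577332536377
```

>>> play_rows(
  commands=[
    [[0.0003,-0.003,0],[0,0,0]],
    [[0.0008,-0.009,0],[0,0,0]],
    [[0.0014,-0.016,0],[0,0,0]],
    [[0.0021,-0.024,0],[0,0,0]],
    [[0.0028,-0.032,0],[0,0,0]],
    [[0.0035,-0.04,0],[0,0,0]],
    [[0.0042,-0.048,0],[0,0,0]],
    [[0.005,-0.056,0],[0,0,0]],
    [[0.0057,-0.064,0],[0,0,0]],
    [[0.0064,-0.072,0],[0,0,0]],
  ],
)

```text
time_s: 18.95
position: [0.5043, 0.0941, 0.0299]
tcp_rot: [[0.996, 0.0, -0.088], [0.088, 0.0, 0.996], [0.0, -1.0, 0.0]]
force: [-0.2, 0.4, -2.0]
opening: 0.251
```

>>> play_rows(
  commands=[
    [[0.0007,-0.008,0],[0,0,0]],
    [[0.0014,-0.016,0],[0,0,0]],
    [[0.0021,-0.024,0],[0,0,0]],
    [[0.0028,-0.032,0],[0,0,0]],
    [[0.0035,-0.04,0],[0,0,0]],
    [[0.0042,-0.048,0],[0,0,0]],
    [[0.005,-0.056,0],[0,0,0]],
    [[0.0057,-0.064,0],[0,0,0]],
    [[0.0064,-0.072,0],[0,0,0]],
    [[0.007,-0.078,0],[0,0,0]],
  ],
)

```text
time_s: 20.2
position: [0.5114, 0.016, 0.0299]
tcp_rot: [[0.996, 0.0, -0.088], [0.088, -0.0, 0.996], [0.0, -1.0, -0.0]]
force: [-0.3, 0.3, -1.2]
opening: 0.248
```

```bash
python3 st.py
python3 - <<'E'
from rig import *
from h import *
for n,(y0,y1,x0,x1) in dict(side=(150,350,200,420),top=(150,320,200,400)).items():
    c=capture(n);np.savez(n+"2.npz",**c)
    cv2.imwrite(f"pics/{n}2.png",cv2.resize(c["frame"][y0:y1,x0:x1,::-1],None,fx=3,fy=3,interpolation=cv2.INTER_CUBIC))
E
```

```text
20.2 [0.5114 0.016  0.0299] F [-0.25  0.32 -1.19] Mz 0.005 s 0.1081 yaw 0.08759963425560116
```

View pics/side2.png

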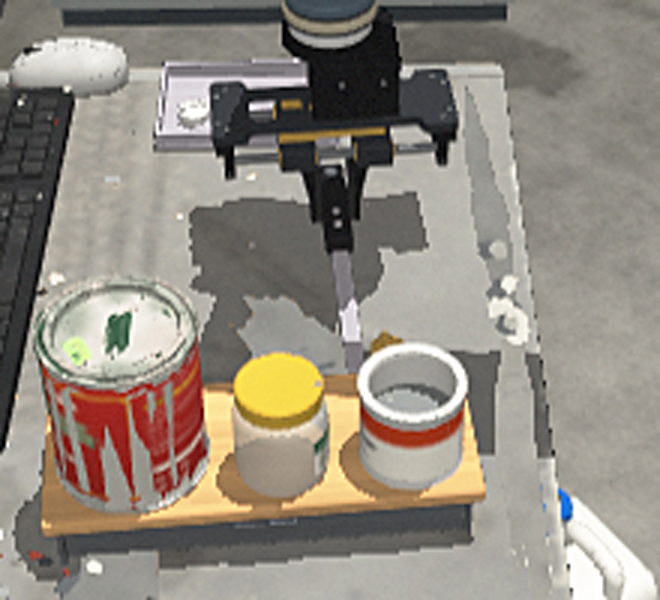

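>>> play_rows(
  commands=[
    [[0.0004,-0.005,0],[0,0,0]],
    [[0.0011,-0.012,0],[0,0,0]],
    [[0.0018,-0.02,0],[0,0,0]],
    [[0.0024,-0.027,0],[0,0,0]],
    [[0.0026,-0.03,0],[0,0,0]],
    [[0.0026,-0.03,0],[0,0,0]],
    [[0.0026,-0.03,0],[0,0,0]],
    [[0.0022,-0.025,0],[0,0,0]],
    [[0.0022,-0.025,0],[0,0,0]],
  ],
)

```text
time_s: 21.42
position: [0.5132, -0.0078, 0.0298]
tcp_rot: [[0.996, -0.0, -0.089], [0.089, 0.0, 0.996], [-0.0, -1.0, 0.0]]
force: [-0.3, 0.2, -1.6]
opening: 0.247
```

>>> play_rows(
  commands=[
    [[0.015,0.0013,0],[0,0,0]],
    [[0.04,0.0035,0],[0,0,0]],
    [[0.07,0.006,0],[0,0,0]],
    [[0.09,0.008,0],[0,0,0]],
    [[0.1,0.009,0],[0,0,0]],
    [[0.1,0.009,0],[0,0,0]],
    [[0.1,0.009,-0.001],[0,0,0]],
    [[0.1,0.009,-0.002],[0,0,0]],
    [[0.1,0.009,-0.002],[0,0,0]],
  ],
)

```text
time_s: 22.55
position: [0.6128, 0.0006, 0.0279]
tcp_rot: [[0.996, -0.001, -0.088], [0.088, 0.0, 0.996], [-0.001, -1.0, 0.0]]
force: [-0.0, 0.1, -1.0]
opening: 0.246
```

```bash
python3 st.py
python3 - <<'E'
from rig import *
from h import *
c=capture("side");np.savez("side3.npz",**c)
cv2.imwrite("pics/side3.png",cv2.resize(c["frame"][150:350,200:420,::-1],None,fx=3,fy=3,interpolation=cv2.INTER_CUBIC))
for n in("side","top"):
    c=capture(n);H,S,V=cv2.split(cv2.cvtColor(c["frame"],cv2.COLOR_RGB2HSV))
    m=((H>10)&(H<28)&(S>110)).astype(np.uint8)
    k,l,st,ce=cv2.connectedComponentsWithStats(m)
    for i in range(1,k):
        if st[i,4]>15:
            w=ray(c,[ce[i]],.010)[0]
            if .38<w[0]<.6 and -.05<w[1]<.24: print(n,st[i],ce[i].round(1),w.round(4))
E
```

```text
22.55 [6.128e-01 6.000e-04 2.790e-02] F [-0.02  0.11 -0.95] Mz 0.023 s -0.1945 yaw 0.08780175751414382
side [322 251  12  12 102] [327.6 257.2] [0.4763 0.1533 0.01  ]
side [268 268  52  25 709] [293.6 279.7] [0.5517 0.2244 0.01  ]
```

View pics/side3.png

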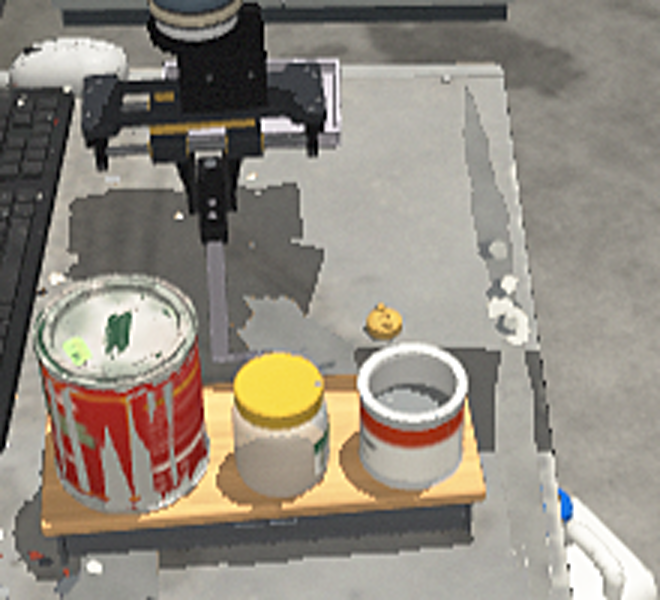

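>>> play_rows(
  commands=[
    [[0,0,0],[0,0,0]],
    [[0,0,0],[0,0,0]],
    [[0,0,0],[0,0,0]],
    [[0,0,0],[0,0,0]],
    [[0,0,0.005],[0,0,0]],
    [[0,0,0.03],[0,0,0]],
    [[0,0,0.07],[0,0,0]],
    [[0,-0.06,0.1],[0,0,0]],
    [[0,-0.12,0.12],[0,0,0]],
    [[0,-0.14,0.12],[0,0,0]],
  ],
  gripper=0.055,
)

```text
time_s: 23.95
position: [0.615, -0.1432, 0.1507]
tcp_rot: [[0.996, 0.006, -0.085], [0.085, -0.003, 0.996], [0.005, -1.0, -0.003]]
force: [0.4, 1.5, -0.1]
opening: 0.633
```

```bash
python3 st.py
python3 - <<'E'
from rig import *
from h import *
s=dict(np.load("side3.npz"))
for n in("side","top"):
    c=capture(n);np.savez(n+"4.npz",**c);H,S,V=cv2.split(cv2.cvtColor(c["frame"],cv2.COLOR_RGB2HSV))
    m=((H>10)&(H<28)&(S>90)).astype(np.uint8)
    k,l,st,ce=cv2.connectedComponentsWithStats(m)
    for i in range(1,k):
        if st[i,4]>10:
            w=ray(c,[ce[i]],.009)[0]
            if .38<w[0]<.6 and -.05<w[1]<.24: print(n,st[i],ce[i].round(1),w.round(4))
    cv2.imwrite(f"pics/{n}4.png",cv2.resize(c["frame"][100:340,200:520,::-1],None,fx=2.4,fy=2.4,interpolation=cv2.INTER_CUBIC))
E
```

```text
23.95 [ 0.615  -0.1432  0.1507] F [ 0.39  1.48 -0.1 ] Mz 0.064 s -0.1106 yaw 0.08541294954115211
side [322 251  12  12 108] [327.5 257.2] [0.4763 0.1521 0.009 ]
top [317 266  14  13 139] [323.6 271.8] [0.472  0.1486 0.009 ]
```

View pics/top4.png

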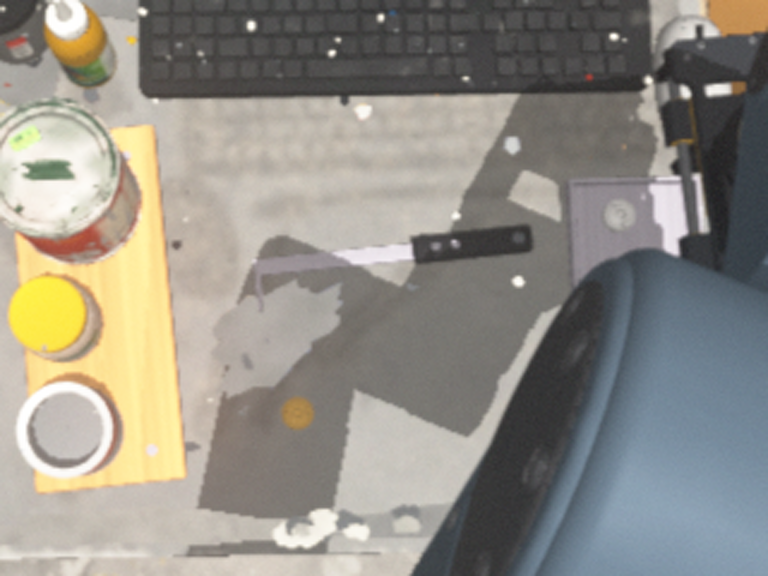

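>>> play_rows(
  commands=[
    [[-0.139,0.29,-0.03],[0,0,-0.088]],
    [[-0.139,0.29,-0.03],[0,0,-0.088]],
    [[-0.139,0.29,-0.03],[0,0,-0.088]],
    [[-0.139,0.29,-0.03],[0,0,-0.088]],
    [[-0.139,0.29,-0.03],[0,0,-0.088]],
    [[-0.139,0.29,-0.03],[0,0,-0.088]],
    [[-0.139,0.29,-0.03],[0,0,-0.088]],
    [[-0.139,0.29,-0.03],[0,0,-0.088]],
    [[-0.139,0.29,-0.03],[0,0,-0.088]],
  ],
)

```text
time_s: 25.18
position: [0.4756, 0.1494, 0.118]
tcp_rot: [[1.0, 0.001, 0.002], [-0.002, -0.0, 1.0], [0.001, -1.0, -0.0]]
force: [0.2, 0.6, -1.2]
opening: 0.633
```

>>> play_rows(
  commands=[
    [[-0.001,0.0005,-0.04],[0,0,0]],
    [[-0.001,0.0005,-0.07],[0,0,0]],
    [[-0.001,0.0005,-0.085],[0,0,0]],
    [[-0.001,0.0005,-0.09],[0,0,0]],
    [[-0.001,0.0005,-0.09],[0,0,0]],
    [[-0.001,0.0005,-0.09],[0,0,0]],
  ],
)

```text
time_s: 25.92
position: [0.4741, 0.1511, 0.0287]
tcp_rot: [[1.0, 0.002, 0.0], [-0.0, 0.0, 1.0], [0.002, -1.0, 0.0]]
force: [0.1, -0.1, -0.7]
opening: 0.633
```

>>> play_rows(
  commands=[
    [[0,0,0],[0,0,0]],
    [[0,0,0],[0,0,0]],
    [[0,0,0],[0,0,0]],
    [[0,0,0],[0,0,0]],
    [[0,0,0],[0,0,0]],
    [[0,0,0],[0,0,0]],
  ],
  gripper=0.01,
)

```text
time_s: 26.68
position: [0.4735, 0.1511, 0.0279]
tcp_rot: [[1.0, 0.0, -0.0], [0.0, 0.0, 1.0], [0.0, -1.0, 0.0]]
force: [0.5, 0.1, 2.8]
opening: 0.287
```

>>> play_rows(
  commands=[
    [[0,0,0.01],[0,0,0]],
    [[0,0,0.03],[0,0,0]],
    [[0,0,0.06],[0,0,0]],
    [[0,0,0.06],[0,0,0]],
    [[0,0,0.06],[0,0,0]],
  ],
)

```text
time_s: 27.3
position: [0.4732, 0.1511, 0.0879]
tcp_rot: [[1.0, -0.0, -0.0], [0.0, -0.0, 1.0], [-0.0, -1.0, -0.0]]
force: [-0.4, -0.9, -0.3]
opening: 0.29
```

```bash
python3 st.py
python3 - <<'E'
from rig import *
from h import *
c=capture("side");np.savez("side5.npz",**c)
cv2.imwrite("pics/side5.png",cv2.resize(c["frame"][130:290,250:410,::-1],None,fx=3.7,fy=3.7,interpolation=cv2.INTER_CUBIC))
E
```

```text
27.3 [0.4732 0.1511 0.0879] F [-0.41 -0.9  -0.34] Mz -0.032 s -0.1213 yaw 2.5487569701707706e-05
```

View pics/side5.png

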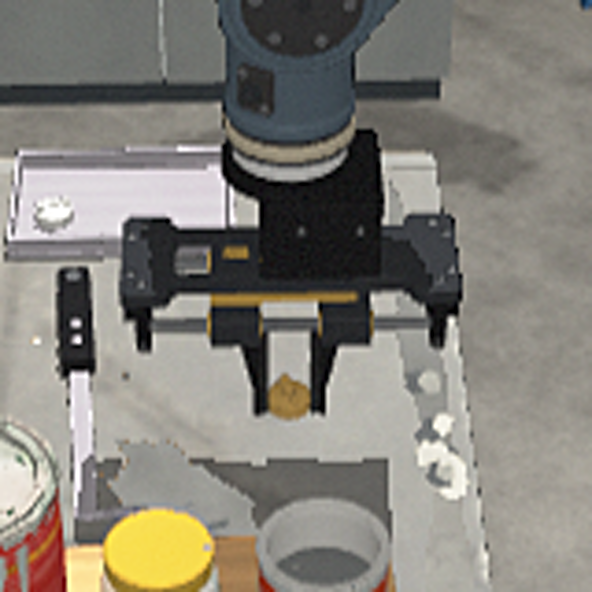

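>>> play_rows(
  commands=[
    [[0.085,-0.29,0],[0,0,0]],
    [[0.085,-0.29,0],[0,0,0]],
    [[0.085,-0.29,0],[0,0,0]],
    [[0.085,-0.29,0],[0,0,0]],
    [[0.085,-0.29,0],[0,0,0]],
    [[0.085,-0.29,0],[0,0,0]],
    [[0.085,-0.29,0],[0,0,0]],
    [[0.085,-0.29,0],[0,0,0]],
    [[0.085,-0.29,0],[0,0,0]],
  ],
)

```text
time_s: 28.48
position: [0.558, -0.1373, 0.0877]
tcp_rot: [[1.0, -0.001, -0.002], [0.002, 0.001, 1.0], [-0.001, -1.0, 0.001]]
force: [0.8, 0.1, -0.7]
opening: 0.289
```

>>> play_rows(
  commands=[
    [[0,0,-0.03],[0,0,0]],
    [[0,0,-0.045],[0,0,0]],
    [[0,0,-0.052],[0,0,0]],
    [[0,0,-0.055],[0,0,0]],
    [[0,0,-0.0562],[0,0,0]],
    [[0,0,-0.0562],[0,0,0]],
  ],
)

```text
time_s: 29.22
position: [0.5588, -0.1391, 0.0321]
tcp_rot: [[1.0, 0.001, 0.0], [-0.0, -0.0, 1.0], [0.001, -1.0, -0.0]]
force: [0.1, -0.4, -0.4]
opening: 0.291
```

```bash
python3 st.py
```

```text
29.225 [ 0.5588 -0.1391  0.0321] F [ 0.14 -0.37 -0.41] Mz -0.025 s 0.0005 yaw -4.111091215037338e-05
```

>>> play_rows(
  commands=[
    [[0,0,-0.0009],[0,0,0]],
    [[0,0,-0.0009],[0,0,0]],
    [[0,0,-0.0009],[0,0,0]],
  ],
)

```text
time_s: 29.6
position: [0.5586, -0.139, 0.031]
tcp_rot: [[1.0, 0.0, 0.0], [-0.0, -0.0, 1.0], [0.0, -1.0, -0.0]]
force: [-0.2, 0.2, 0.9]
opening: 0.291
```

Touching lightly. Release and back off.

>>> play_rows(
  commands=[
    [[0,0,0],[0,0,0]],
    [[0,0,0],[0,0,0]],
    [[0,0,0],[0,0,0]],
    [[0,0,0],[0,0,0]],
    [[0,0,0.005],[0,0,0]],
    [[0,0,0.03],[0,0,0]],
    [[0,0,0.07],[0,0,0]],
    [[0,0,0.12],[0,0,0]],
    [[-0.04,-0.03,0.16],[0,0,0]],
  ],
  gripper=0.05,
)

```text
time_s: 30.72
position: [0.5218, -0.1681, 0.1924]
tcp_rot: [[1.0, 0.005, -0.004], [0.004, -0.002, 1.0], [0.005, -1.0, -0.002]]
force: [1.0, -0.9, 0.9]
opening: 0.571
```

>>> play_rows(
  commands=[
    [[-0.06,-0.06,0.02],[0,0,0]],
    [[-0.1,-0.12,0.02],[0,0,0]],
    [[-0.12,-0.18,0.02],[0,0,0]],
    [[-0.13,-0.24,0.02],[0,0,0]],
    [[-0.13,-0.26,0.02],[0,0,0]],
    [[-0.13,-0.26,0.02],[0,0,0]],
  ],
)

```text
time_s: 31.48
position: [0.3886, -0.4326, 0.2103]
tcp_rot: [[1.0, 0.002, 0.005], [-0.005, -0.004, 1.0], [0.002, -1.0, -0.004]]
force: [-0.2, 0.8, 0.6]
opening: 0.573
```

```bash
python3 st.py
python3 - <<'E'
from rig import *
from h import *
im=[]
for n,(y0,y1,x0,x1) in dict(side=(150,350,200,420),top=(140,320,200,510)).items():
    c=capture(n);np.savez(n+"6.npz",**c);D=c["depth"]
    im.append(cv2.resize(c["frame"][y0:y1,x0:x1,::-1],(400,600) if 0 else None,fx=2 if n=="side" else 2.5,fy=2 if n=="side" else 2.5,interpolation=cv2.INTER_CUBIC))
    H,S,V=cv2.split(cv2.cvtColor(c["frame"],cv2.COLOR_RGB2HSV))
    m=((H>10)&(H<28)&(S>70)).astype(np.uint8)
    k,l,st,ce=cv2.connectedComponentsWithStats(m)
    for i in range(1,k):
        if st[i,4]>10:
            w=ray(c,[ce[i]],.013)[0]
            if .45<w[0]<.7 and -.23<w[1]<-.05: print(n,st[i],ce[i].round(1),w.round(4))
s,t=im;o=np.zeros((600,775,3),np.uint8)
t=t[:450];t=cv2.resize(t,(455,264));o[:s.shape[0],:440]=s;
sc=cv2.resize(np.load("side6.npz")["frame"][160:205,240:325,::-1],(335,177),interpolation=cv2.INTER_CUBIC);o[:177,440:775]=sc
tc=cv2.resize(np.load("top6.npz")["frame"][165:265,425:505,::-1],(160,200),interpolation=cv2.INTER_CUBIC);o[180:380,440:600]=tc
o=o[:]; o[400:600,:]=0; o[400:600,0:344]=cv2.resize(t,(344,200)); cv2.imwrite("pics/fin.png",o)
E
```

```text
31.475 [ 0.3886 -0.4326  0.2103] F [-0.19  0.77  0.58] Mz -0.008 s 0.0559 yaw -0.0045761340481850505
side [289 178  10  10  72] [293.4 183.2] [ 0.5615 -0.1356  0.013 ]
top [460 221  14  13 144] [466.9 227. ] [ 0.5571 -0.1402  0.013 ]
```

View pics/fin.png

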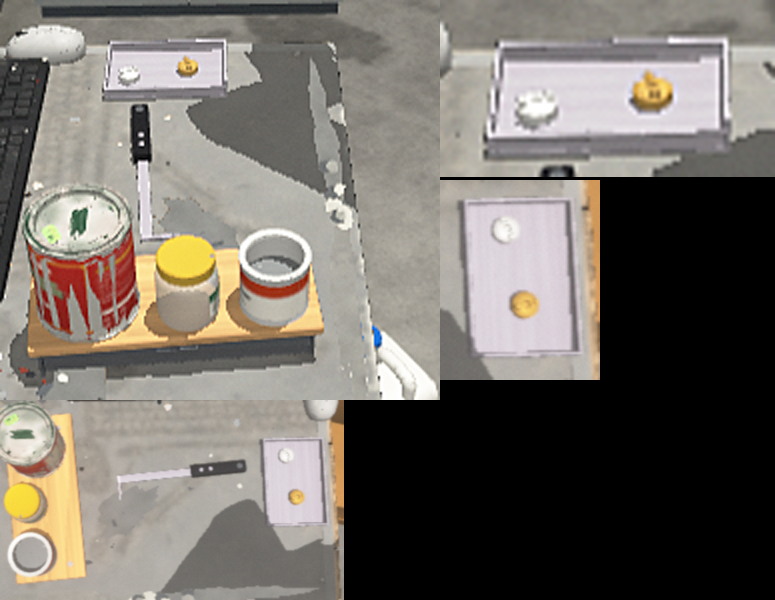

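Run:
```python
from rig import *
from h import *
for n in("top0","top6"):
    c=dict(np.load(n+".npz"));H,S,V=cv2.split(cv2.cvtColor(c["frame"],cv2.COLOR_RGB2HSV))
    w=big(((H>8)&(H<28)&(S>70)&(V>150)).astype(np.uint8),(200,145,290,310));e=np.array([[np.argwhere(w[r]).max()+.5,r] for r in range(165,295)]);P=ray(c,e,.048)
    print(n,np.polyfit(P[:,0],P[:,1],1),P[:,1].mean())
print(hand_in())
```

```text
top0 [0.08810894 0.19973203] 0.24855361206118415
top6 [0.08788266 0.19985728] 0.2485534746031444
the job is handed in; nothing more can be done
None
```

The cap is in the tray beside the other one, and the job was handed in at about 31.5 s of the 70 s allowed.

- **Hooking the cap:** I gripped the hook by its handle and felt the rail near the far end. I slid the toe along it about 186 mm, pressing with about 1 to 5.5 N in the readings taken between moves. Then I drew the cap out onto the open bench.
- **Laying down and placing:** I laid the hook on the bench in front of the shelf and set the cap down in the tray's −x half.
- **Final pictures:** the brass cap stands upright at about (0.559, −0.138). The other cap looks unmoved, and the hook lies flat and clear of the shelf. The shelf's front edge is where it was at the start, to within 1 mm. The arm ended about 0.2 m above the bench, clear of everything.

**Not checked directly:**
- The toe getting in behind the cap while still pressed on the rail was never seen. I infer it from the cap coming out in the crook of the hook.
- I did not re-measure the tape roll, but the arm never went near it.
- The jaws read about 25 mm on the 27 mm cap, which I did not explain. It still came down upright.

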